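# Set the voltage for electropolishing

### The arm

A 7-joint arm with a two-finger parallel gripper is mounted at the origin on a cart in front of the work surface, level with it; the furniture and walls round the work are solid. World frame = base frame: x ahead of the robot, y to its left, z up, the work surface at z = 0. Lengths are in m, angles in rad, forces in N, time in s.
With the tool pointing down it reaches from about 0.4 to 0.85 m from the base axis. Payload 10.4 kg.
Tool frame: the origin (TCP) lies midway between the tips of the shut fingers; the grasp point (between the pads) lies 19 mm behind it (manip.hold_point_z is the distance from the TCP to the grasp point, in m); z points along the fingers, y is the line along which they close (so a half turn about z gives the same grasp; the last joint's range is limited). The gripper opens to 85 mm and grips with 20 to 120 N. Pads are 22 mm wide; open, the fingers measure 114 mm over their backs; the gripper's body (76 mm by 85 mm) begins 54 mm behind the grasp point. The pads swing forward as they close: fully open they stand 13 mm farther back than shut.
Start: joints at [-1.264, 0.332, -0.065, 1.46, 0.022, 1.35, -0.088], TCP at [0.202, 0.591, 0.231] pointing down, gripper open.
Joint ranges: [-2.6, 2.6], [-0.5, 2.12], [-1.47, 1.34], [0.16, 2.42], [-1.27, 4.41], [0.06, 2.06], [-2.6, 2.6]. Speed limits (rad/s): [2.22, 2.22, 2.79, 2.79, 3.14, 3.14, 3.14].

### API

Orientations are given as a unit quaternion [x, y, z, w].
In Python, from workcell import manip, eyes, job gives the robot as it stands.
- The arm moves only by the shell command python3 -m crank 'ROWS' [FORCE]. ROWS is JSON, a list that holds one entry, the list of rows, each a list of 7 numbers: the finger opening in cm, from 0 to 8.54, then the shift along the world's x, y, z in cm, then the turn, a rotation vector about the world's x, y, z in degrees. In form: [[[hand, x, y, z, ax, ay, az], ...]]. A call has 1 to 20 rows; each row shifts and turns the commanded pose from where the row before left it; what a row does not reach is not made up. A row lasts 1/8 s, in which the tool goes at most 62.5 mm and 10.7 degrees, less where a joint would pass 70% of its speed; a pose out of reach is approached as far as the arm can. A call with a gripper value outside its range is refused whole. The fingers move at their own pace and stop on an object; FORCE is the grip in N (left out, the last holds). Time passes only in rows, so rows that do not move let the fingers close. It gives the time, the measured TCP pose, the force, the opening and the grip force at its end, in the units of the state.
- manip.get_obs(): the state, without advancing time (a new reading comes with each control period).
- eyes.camera(name): name is "scene" or "top" or "wrist"; returns (picture, depth): 420x560x3 uint8, red, green, blue; 420x560 float32, m along the optical axis (not along the pixel's ray), 0 where there is no reading.
- eyes.camera_params(name): a dict with "fx", "fy", "cx", "cy" (pixels), "dist" ([k1, k2, p1, p2, k3] as OpenCV has them; the pictures are not rectified), "world_from_camera" (4x4, takes a point from camera to world coordinates); the wrist camera has in their place "hand_eye" (4x4, takes a point from camera to tool coordinates, whose origin is the TCP and whose axes are the flange's). Camera axes: x right, y down, z forward; pixel columns grow to the right and rows downward; lengths in m; the calibration is good to about 2 mm. A picture is of the moment at which its call begins: read the wrist's pose just before it. camera_params takes no time and is no camera call.
- job.hand_in(): hands the job in; it is judged then, once.
The state is a dict: "clock": time; "joint_pos": joint angles; "joint_velocities": joint speeds; "tau": joint torques, N m; "position": TCP position; "ee_rot": TCP orientation; "ft_force": force on the tool from outside, world axes, zero at the start; "torque": the same for the moment, N m; "grip_width": opening from 0.0 (shut) to 1.0 (fully open); "grasp_force": force on a finger pad.
Only numpy, scipy, OpenCV 4.12 (cv2) and the standard library are available. Lean on these libraries where they do the work, as an engineer would, in place of code of your own. Each camera call takes 0.05 s, during which the arm holds its last target. There are 200 camera calls.

### The job

Set the voltage on the low bench power supply for the next electropolishing run: take the large bar knob on its top and turn it clockwise until its white pointer line points at the small black marker tab that sits on the rim of its scale, then let go. Leave the marker and the small round knob as they are.

Things in the scene. Friction and masses are not known exactly. Their poses are not given: they have to be found in the camera images.
- volt_grip (a point): Large black knob on the level top (54 mm up) of a fixed grey bench supply, 230 x 130 mm. Disc 50 mm across, its top 9 mm above the supply's; on it a grip bar 44 mm long, 14 mm thick, its top 44 mm above the supply's. Point: on the upright axis, 33 mm above the supply's top; x along the bar to its pointer end, z up. Turns evenly (0.05 N m), no clicks, stays where left, stops 240 degrees apart.
- volt_pointer (a point): Pointer of the large knob: a white line on one half of the bar's top, down its end and onto a small nose. Point: 30 mm from the knob's axis toward the pointer, 8 mm above the supply's top, turning with the knob; x points outward. It starts 25 to 81 degrees anticlockwise (seen from above) of the marker. Around it lies a white scale, 88 mm across, with a line every 20 degrees.
- set_mark (a point): Set-marker: black tab, 20 mm long and 14 mm wide, its top 8 mm above the supply's top, on the rim of the white scale, with a pointed tip toward the knob. It stands elsewhere on the scale each time and slides stiffly. Point: the tip, 35 mm from the large knob's axis, 5 mm above the supply's top; x points outward from that axis.
- limit_pointer (a point): White line on the small round fluted knob (black, 23 mm across, 20 mm high) on the left half of the supply's top, toward the front, 138 mm from the large knob's axis. Point: outer end of the line, 10.5 mm from the small knob's own upright axis, on its top face. It turns easily; leave it alone.

How it is judged:
By the outcome, as a careful person would: the job done as asked, in the order asked, and still so for the second after the job is handed in, with the robot touching nothing.
It also fails if it takes over 29 s, if anything falls off the work surface, if the arm or the gripper's body presses on something with over 40 N, if the wrist force passes 120 N, or if a joint passes its speed limit or range.

## Working session

There is one attempt and no reset: what is moved stays moved. The work goes in short steps, Python scripts to look and compute and a shell command to move; the robot and the scene stay as the last step left them, time stands still between calls to the robot, and variables do not carry over. Pictures are saved under pics/ and viewed, at most 10 in all, crops included, and the job is handed in when it is done.

```bash
mkdir -p pics
python3 - <<'E'
from workcell import manip, eyes
import cv2, numpy as np
o=manip.get_obs(); print(o['clock'],o['position'],o['ee_rot'],o['grip_width'],manip.hold_point_z)
for n in ["top","scene"]:
    p,d=eyes.camera(n); np.savez(f"pics/{n}0.npz",p=p,d=d); cv2.imwrite(f"pics/{n}0.png",p[:,:,::-1])
    c=eyes.camera_params(n); print(n,c['fx'],c['dist'],np.round(c['world_from_camera'],3).tolist())
E
```

```text
0.0 [0.20227588 0.59094434 0.23050827] [ 1.64124664e-01  9.86439332e-01 -7.27788664e-04 -9.11108521e-05] 0.9996842929452727 0.0187
top 420.24970830109027 [-0.11189793  0.          0.          0.          0.        ] [[0.025, -0.983, 0.183, 0.332], [-0.999, -0.03, -0.024, 0.266], [0.029, -0.183, -0.983, 0.949], [0.0, 0.0, 0.0, 1.0]]
scene 431.0235328788497 [-0.0119268  0.         0.         0.         0.       ] [[-0.863, -0.235, 0.447, 0.113], [-0.505, 0.379, -0.776, 0.902], [0.013, -0.895, -0.446, 0.499], [0.0, 0.0, 0.0, 1.0]]
```

View pics/top0.png

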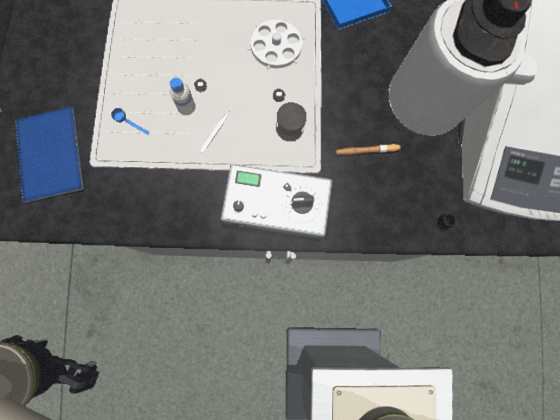

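The supply is at about pixels (222–330, 165–235), with the large knob at about (302,202). I think the marker is at (287,187), up and to the left of the knob. Next I'll make an orthographic zoom.

```bash
cat > h.py <<'E'
import numpy as np, cv2
from scipy.spatial.transform import Rotation as R
def KD(c): return np.array([[c['fx'],0,c['cx']],[0,c['fy'],c['cy']],[0,0,1]]),np.array(c['dist'])
def ray(c,T,uv,z):
    K,D=KD(c); n=cv2.undistortPoints(np.array(uv,float).reshape(-1,1,2),K,D)[:,0]
    d=np.c_[n,np.ones(len(n))]@T[:3,:3].T; o=T[:3,3]
    return o+d*((z-o[2])/d[:,2])[:,None]
def ortho(p,c,T,cx,cy,z,half,N=600):
    """x up, y left, plane z"""
    K,D=KD(c); g=(np.arange(N)+.5)/N*2-1
    Y,X=np.meshgrid(-g*half+cy,-g*half+cx)
    P=np.c_[X.ravel(),Y.ravel(),np.full(N*N,z)]
    Ti=np.linalg.inv(T); uv,_=cv2.projectPoints(P,cv2.Rodrigues(Ti[:3,:3])[0],Ti[:3,3],K,D)
    m=uv.reshape(N,N,2).astype(np.float32)
    return cv2.remap(p,m[...,0],m[...,1],cv2.INTER_CUBIC)
def wristT(o,c):
    T=np.eye(4); T[:3,:3]=R.from_quat(o['ee_rot']).as_matrix(); T[:3,3]=o['position']; return T@c['hand_eye']
E
python3 - <<'E'
from h import *; from workcell import eyes
a=np.load('pics/top0.npz'); c=eyes.camera_params('top'); T=np.array(c['world_from_camera'])
k=ray(c,T,[[302,202],[238,206],[287,187]],[.075]*3 if 0 else .07); print(k)
k=k[0]; print(a['d'][202,302])
cv2.imwrite('pics/o0.png',ortho(a['p'],c,T,k[0],k[1],.058,.08)[:,:,::-1])
E
```

```text
[[0.50852668 0.19456186 0.07      ]
 [0.49562252 0.33069131 0.07      ]
 [0.54039148 0.22736203 0.07      ]]
0.8788634
```

View pics/o0.png

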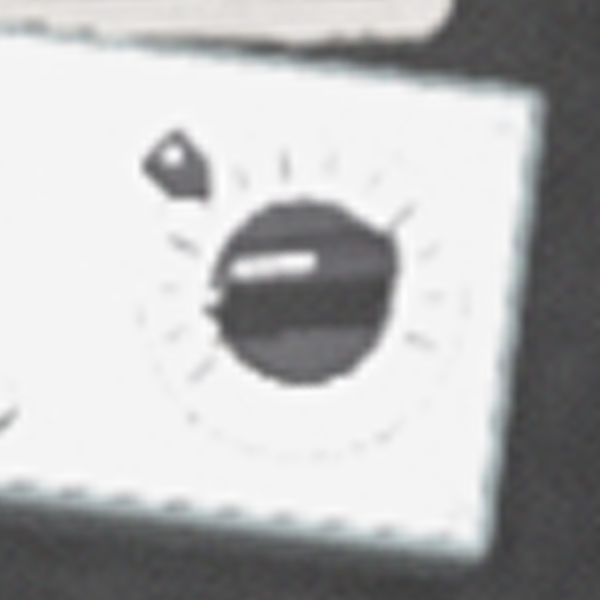

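Pointer (white line, about (316,262)→(232,268)) is at azimuth of about 94°. The marker tip, at (208,198) from the knob centre (304,292), is at about 46°. The knob axis is near (0.511, 0.193). I'll move above it with the tool's y axis at about azimuth 4°.

```bash
python3 -m crank '[[[8.5,2.2,-2.84,0,0,0,-4.8],[8.5,2.2,-2.84,0,0,0,-4.8],[8.5,2.2,-2.84,0,0,0,-4.8],[8.5,2.2,-2.84,0,0,0,-4.8],[8.5,2.2,-2.84,0,0,0,-4.8],[8.5,2.2,-2.84,0,0,0,-4.8],[8.5,2.2,-2.84,0,0,0,-4.8],[8.5,2.2,-2.84,0,0,0,-4.8],[8.5,2.2,-2.84,0,0,0,-4.8],[8.5,2.2,-2.84,0,0,0,-4.8],[8.5,2.2,-2.84,0,0,0,-4.8],[8.5,2.2,-2.84,0,0,0,-4.8],[8.5,2.2,-2.84,0,0,0,-4.8],[8.5,2.2,-2.84,0,0,0,-4.8],[8.5,0,0,0,0,0,0],[8.5,0,0,0,0,0,0]]]' 40
cat > look.py <<'E'
import sys
from h import *; from workcell import eyes,manip
n=sys.argv[1]; cx,cy=float(sys.argv[2]),float(sys.argv[3])
o=manip.get_obs(); c=eyes.camera_params('wrist'); p,d=eyes.camera('wrist'); T=wristT(o,c)
M=R.from_quat(o['ee_rot']).as_matrix(); print(o['clock'],o['position'],'yaz',np.degrees(np.arctan2(M[1,1],M[0,1])),'z',M[:,2],o['joint_pos'].round(2) if hasattr(o['joint_pos'],'round') else o['joint_pos'])
print('cam',T[:3,3])
np.savez(f'pics/{n}.npz',p=p,d=d,T=T)
L=ortho(p,c,T,cx,cy,.054,.06,400); H=ortho(p,c,T,cx,cy,.098,.06,400)
cv2.imwrite(f'pics/{n}.png',np.hstack([L,H])[:,:,::-1])
E
python3 look.py w1 .511 .193
```

```text
clock: 2.1
position: [0.5105, 0.1937, 0.2312]
ee_rot: [0.683, 0.731, -0.0, -0.0]
ft_force: [-0.6, 0.3, 0.2]
grip_width: 0.994
grasp_force: 0.0
2.1 [0.51045406 0.19366002 0.23119024] yaz 3.871288389790301 z [-2.85906547e-04  1.22647503e-04 -9.99999952e-01] [-0.78  0.16  0.37  1.69 -0.06  1.31 -0.33]
cam [0.50489087 0.27849042 0.37366428]
```

View pics/w1.png

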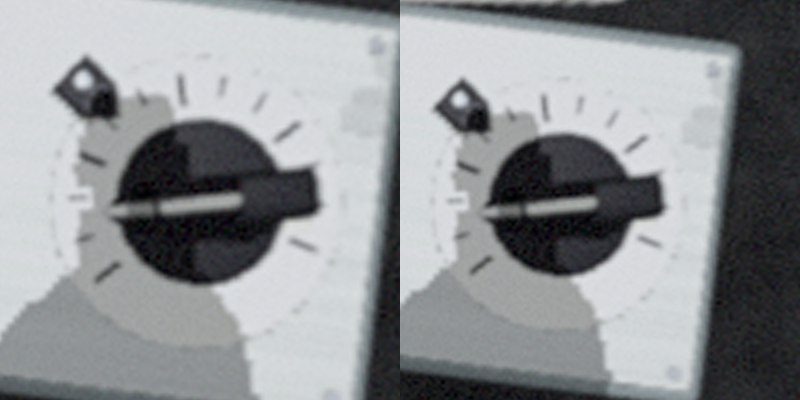

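The orthographic view at z=.054 (left half) shows the knob axis at about (197,200), the nose tip at (110,212) and the marker tip at (115,113). So the axis is at about (.511,.194), the pointer at about 96.5° and the marker at about 44.5°. I'll zoom in once to refine this.

Run:
```python
from h import *; from workcell import eyes
a=np.load('pics/w1.npz'); c=eyes.camera_params('wrist')
L=ortho(a['p'],c,a['T'],.520,.206,.060,.04,600)
L=np.clip(255*(L/255.)**.6,0,255).astype(np.uint8)
cv2.imwrite('pics/z1.png',L[:,:,::-1])
```

```text
(no output)
```

View pics/z1.png

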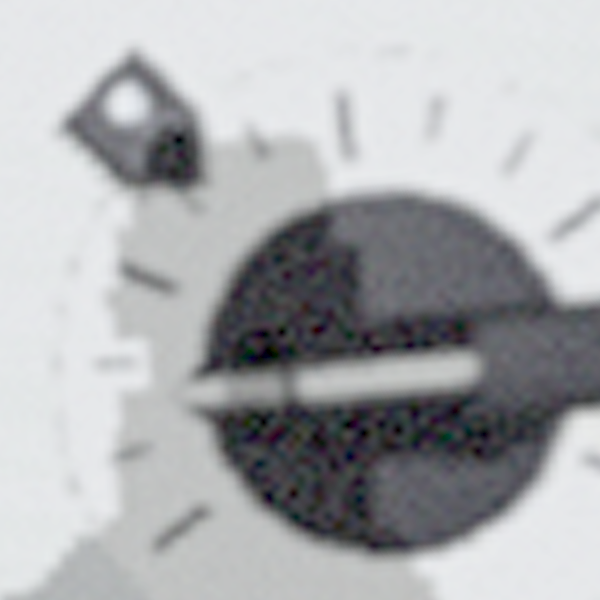

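Refined values: axis (.5104,.1956), pointer about 95.8°, marker about 43.7°, so the turn is about 52° clockwise. Next I'll trim the pose, go down and grip.

```bash
python3 -m crank '[[[8.5,0,0.19,-2.7,0,0,2],[8.5,0,0,-2.7,0,0,0],[8.5,0,0,-2.7,0,0,0],[8.5,0,0,-2.7,0,0,0],[8.5,0,0,-2.7,0,0,0],[8.5,0,0,-2.8,0,0,0],[8.5,0,0,0,0,0,0],[0,0,0,0,0,0,0],[0,0,0,0,0,0,0],[0,0,0,0,0,0,0],[0,0,0,0,0,0,0],[0,0,0,0,0,0,0],[0,0,0,0,0,0,0],[0,0,0,0,0,0,0],[0,0,0,0,0,0,0]]]' 40
```

```text
clock: 4.03
position: [0.5102, 0.1957, 0.0689]
ee_rot: [0.67, 0.743, -0.0, -0.0]
ft_force: [-3.9, -1.1, 6.9]
grip_width: 0.156
grasp_force: 39.7
```

Gripped: the opening is about 13 mm and the forces are low. Now I'll turn 52° clockwise in steps.

```bash
python3 -m crank '[[[0,0,0,0,0,0,-4],[0,0,0,0,0,0,-4],[0,0,0,0,0,0,-4],[0,0,0,0,0,0,-4],[0,0,0,0,0,0,-4],[0,0,0,0,0,0,-4],[0,0,0,0,0,0,-4],[0,0,0,0,0,0,-4],[0,0,0,0,0,0,-4],[0,0,0,0,0,0,-4],[0,0,0,0,0,0,-4],[0,0,0,0,0,0,-4],[0,0,0,0,0,0,-4],[0,0,0,0,0,0,0],[0,0,0,0,0,0,0]]]'; python3 look.py w2 .520 .206
python3 - <<'E'
import numpy as np,cv2
from h import *; from workcell import eyes
a=np.load('pics/w2.npz'); c=eyes.camera_params('wrist')
cv2.imwrite('pics/w2r.png',a['p'][:,:,::-1])
E
```

```text
clock: 5.9
position: [0.5118, 0.1951, 0.069]
ee_rot: [0.927, 0.374, 0.001, 0.001]
ft_force: [3.9, -2.2, -0.1]
grip_width: 0.157
grasp_force: 39.1
5.9 [0.51175096 0.19509458 0.06895684] yaz -46.07688688259061 z [ 2.67494722e-03 -1.20627247e-04 -9.99996415e-01] [-0.88  0.34  0.5   1.87 -0.19  0.98 -1.1 ]
cam [0.5725997  0.25416677 0.21157444]
```

View pics/w2r.png

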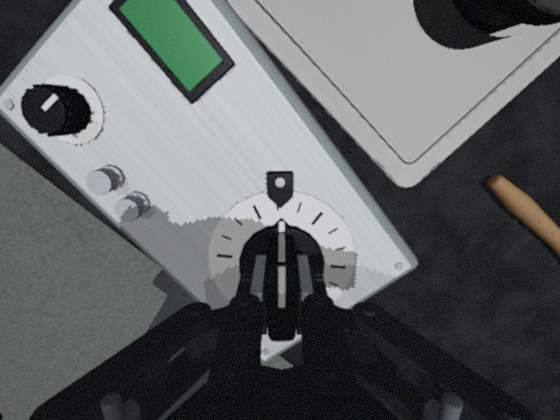

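The camera now looks along the bar. The pointer line runs (282,305)→(281,221) and the marker tip is at about (281,207), so they are almost aligned. I'll zoom in to trim.

Run:
```python
import numpy as np,cv2
a=np.load('pics/w2.npz')['p']
z=a[160:320,231:331]
z=np.clip(255*(z/255.)**.6,0,255).astype(np.uint8)
A=cv2.resize(z[:75],None,fx=8,fy=8,interpolation=cv2.INTER_CUBIC)
cv2.imwrite('pics/z2.png',A[:,:,::-1])
g=a.astype(int).sum(2)
print([(r, round(float((np.arange(272,293)*np.clip(g[r,272:293]-330,0,None)).sum()/max(1,np.clip(g[r,272:293]-330,0,None).sum())),2)) for r in range(222,308,4)])
print([(r, round(float((np.arange(262,301)*np.clip(250-g[r,262:301],0,None)).sum()/max(1,np.clip(250-g[r,262:301],0,None).sum())),2)) for r in range(170,212,3)])
from h import *; from workcell import eyes
b=np.load('pics/w2.npz');c=eyes.camera_params('wrist');T=b['T']
for (u,z) in [((281,207),.059),((281,223),.062),((281.5,305),.098),((281,235),.098)]: print(u,ray(c,T,[u],z)[0].round(4))
K,D=KD(c);Ti=np.linalg.inv(T)
for x,y,z in [(.5104,.1956,.098),(.5104,.1956,.054),(.5118,.1951,.098),(.5118,.1951,.054)]: print(cv2.projectPoints(np.array([[x,y,z]]),cv2.Rodrigues(Ti[:3,:3])[0],Ti[:3,3],K,D)[0].ravel())
```

```text
[(222, 282.62), (226, 281.29), (230, 281.22), (234, 0.0), (238, 281.08), (242, 282.62), (246, 282.25), (250, 0.0), (254, 0.0), (258, 0.0), (262, 0.0), (266, 0.0), (270, 281.37), (274, 281.4), (278, 281.49), (282, 281.38), (286, 281.39), (290, 281.38), (294, 281.22), (298, 281.02), (302, 281.15), (306, 280.89)]
[(170, 0.0), (173, 278.41), (176, 278.63), (179, 278.05), (182, 278.4), (185, 279.26), (188, 279.08), (191, 279.75), (194, 279.12), (197, 279.59), (200, 280.01), (203, 279.96), (206, 278.98), (209, 0.0)]
(281, 207) [0.5355 0.2185 0.059 ]
(281, 223) [0.5296 0.2128 0.062 ]
(281.5, 305) [0.5109 0.1944 0.098 ]
(281, 235) [0.5361 0.219  0.098 ]
[278.80029017 304.20074407]
[279.32473014 258.03087605]
[281.70101401 302.9979801 ]
[281.547991 257.048797]
```

View pics/z2.png

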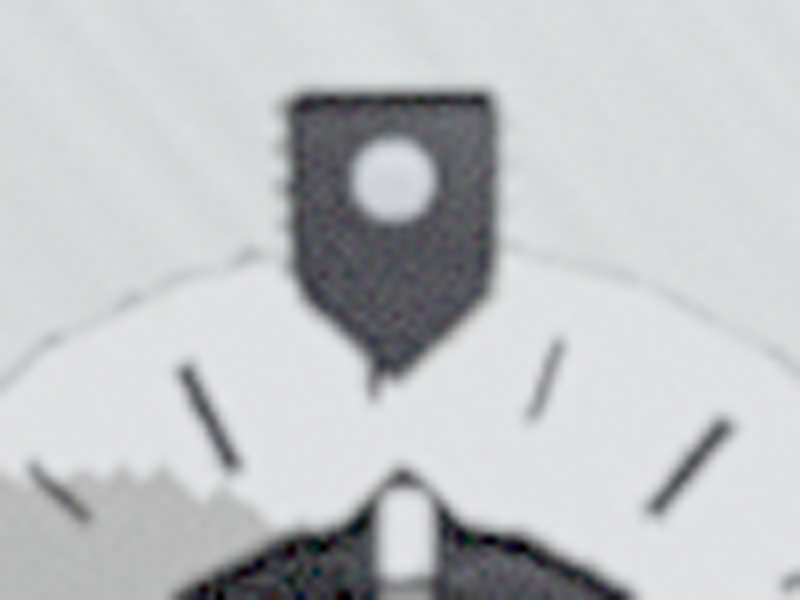

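The marker centreline is at column 280.4, the nose at 281.5 and the axis at about 281.0. That puts the pointer about 1.2° too far clockwise, so I'll turn back 1.2° and remeasure.

```bash
python3 -m crank '[[[0,0,0,0,0,0,1.2],[0,0,0,0,0,0,0],[0,0,0,0,0,0,0]]]'; python3 look.py w3 .520 .206
python3 - <<'E'
import numpy as np,cv2
a=np.load('pics/w3.npz')['p']
z=np.clip(255*(a[160:235,231:331]/255.)**.6,0,255).astype(np.uint8)
cv2.imwrite('pics/z3.png',cv2.resize(z,None,fx=8,fy=8,interpolation=cv2.INTER_CUBIC)[:,:,::-1])
E
```

```text
clock: 6.32
position: [0.5118, 0.1951, 0.069]
ee_rot: [0.923, 0.384, 0.001, 0.001]
ft_force: [5.6, -2.2, -0.0]
grip_width: 0.16
grasp_force: 39.1
6.325 [0.51175493 0.1951144  0.06899474] yaz -44.86919032078853 z [ 2.70263006e-03 -1.84984229e-05 -9.99996348e-01] [-0.87  0.34  0.5   1.87 -0.19  0.98 -1.08]
cam [0.57134577 0.25544688 0.21161664]
```

View pics/z3.png

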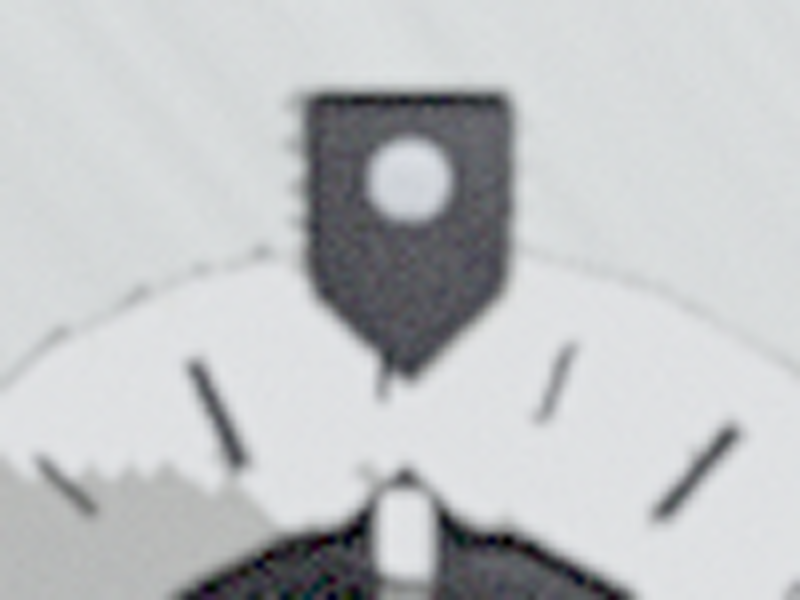

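The marker tip is now at zoom column 409 with the nose and disc centre at about 404.5, so I slightly overcorrected, by about 0.4°. I'll trim that, release, rise and check.

```bash
python3 -m crank '[[[0,0,0,0,0,0,-0.4],[0,0,0,0,0,0,0],[0,0,0,0,0,0,0],[8.5,0,0,0,0,0,0],[8.5,0,0,0,0,0,0],[8.5,0,0,0,0,0,0],[8.5,0,0,0,0,0,0],[8.5,0,0,0,0,0,0],[8.5,0,0,0,0,0,0],[8.5,0,0,2,0,0,0],[8.5,0,0,2.5,0,0,0],[8.5,0,0,2.5,0,0,0],[8.5,0,0,0,0,0,0],[8.5,0,0,0,0,0,0]]]'; python3 look.py w4 .520 .206
python3 - <<'E'
import numpy as np,cv2
from h import *; from workcell import eyes
b=np.load('pics/w4.npz');c=eyes.camera_params('wrist')
L=ortho(b['p'],c,b['T'],.522,.206,.061,.04,600)
L=np.clip(255*(L/255.)**.6,0,255).astype(np.uint8)
L=cv2.warpAffine(L,cv2.getRotationMatrix2D((300,300),-45,1),(600,600))
cv2.imwrite('pics/z4.png',L[:,:,::-1])
E
```

```text
clock: 8.12
position: [0.51, 0.1956, 0.1377]
ee_rot: [0.925, 0.38, -0.0, 0.0]
ft_force: [-0.3, -0.1, 0.3]
grip_width: 0.992
grasp_force: 0.0
8.125 [0.51003141 0.19558546 0.13768685] yaz -45.2883202954947 z [-6.03363789e-04 -2.98259791e-04 -9.99999773e-01] [-0.9   0.25  0.52  1.81 -0.14  1.12 -1.13]
cam [0.57053218 0.25551828 0.2800945 ]
```

View pics/z4.png

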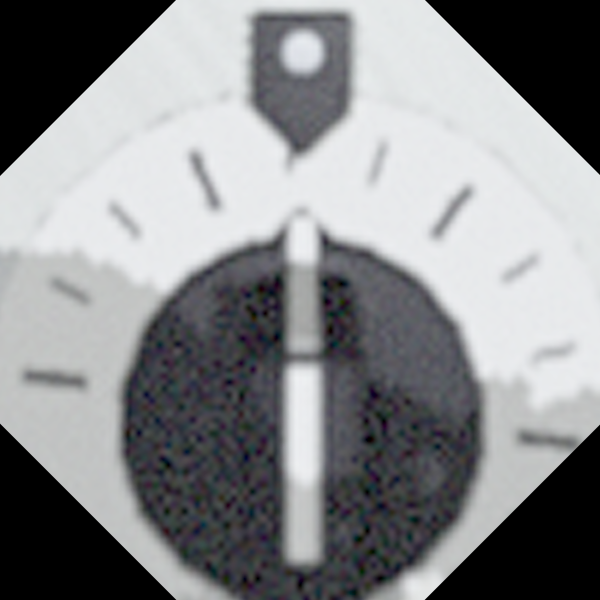

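With the gripper clear, the marker tip is at column 301–302, the nose at 302–303 and the line is straight at 302. They are aligned to within about 0.5°, so I'm handing in.

```bash
python3 -c "from workcell import job; print(job.hand_in())"
```

```text
the job is handed in; nothing more can be done
None
```

I turned the large knob about 51° clockwise (after a small overshoot that I trimmed back), and its pointer lines up with the marker tip to within about 0.5°; I then released it, raised the gripper clear and handed the job in at about 8 s.

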